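# Mark the asked-for door knob and hold it to the front

### The arm

A 7-joint arm with a two-finger parallel gripper is mounted at the origin on the work surface. World frame = base frame: x ahead of the robot, y to its left, z up, the work surface at z = 0. Lengths are in mm, angles in rad, forces in N, time in s.
With the tool pointing down it reaches from about 425 to 950 mm from the base axis. Payload 4.7 kg.
Tool frame: the origin (TCP) lies at the very end of the fingers, on their centre line; the grasp point (between the pads) lies 19 mm behind it; z points along the fingers, y is the line along which they close (so a half turn about z gives the same grasp; the last joint's range is limited). The gripper opens to 85 mm and grips with 20 to 120 N. Pads are 22 mm wide; open, the fingers measure 114 mm over their backs; the gripper's body (76 mm by 85 mm) begins 54 mm behind the grasp point. The pads swing forward as they close: fully open they stand 13 mm farther back than shut.
Start: joints at [-1.17, 0.469, -0.049, 1.532, 0.024, 1.141, -0.082], TCP at [281.228, 613.644, 231.335] pointing down, gripper open.
Joint ranges: [-2.59, 2.59], [-0.33, 1.99], [-1.39, 1.29], [0.1, 2.45], [-1.04, 4.18], [0.21, 1.99], [-2.66, 2.66]. Speed limits (rad/s): [2.57, 2.57, 3.14, 3.14, 3.14, 3.14, 3.14].

### API

Orientations are given as a rotation vector (axis times angle).
In Python, from rig import ctrl gives the robot as it stands.
- The arm moves only by the tool drive_tool, never from a script. Its argument "rows" is one flat list of numbers, 7 for each row, row after row: the finger opening in mm, from 0 to 85.4, then the shift along the tool's x, y, z as a fraction of full scale, then the turn, a rotation vector about the tool's x, y, z as a fraction of full scale. A call has 1 to 5 rows; each row shifts and turns the commanded pose from where the row before left it, along the tool's axes as they then stand; what a row does not reach is not made up. Full scale, the value 1, is 0.02 m for a shift and 5 degrees for a turn. A row lasts 1/10 s, in which the tool goes at most 50 mm and 8.59 degrees, less where a joint would pass 70% of its speed; a pose out of reach is approached as far as the arm can. A call with a number of a shift or a turn outside -1 to 1 is refused whole. A call with a gripper value outside its range is refused whole. The fingers move at their own pace and stop on an object; "force" is the grip in N (left out, the last holds). Time passes only in rows, so rows that do not move let the fingers close. It gives the time, the measured TCP pose, the force, the opening and the grip force at its end, in the units of the state.
- ctrl.read_state(): the state, without advancing time (a new reading comes with each control period).
- ctrl.get_image(name): name is "side" or "top"; returns (picture, depth): 480x640x3 uint8, red, green, blue; 480x640 float32, mm along the optical axis (not along the pixel's ray), 0 where there is no reading.
- ctrl.get_calibration(name): a dict with "vfov" (degrees; the focal length in pixels is half the picture's height over the tangent of half this angle, whatever the lens; pixels are square), "cx", "cy" (the principal point, pixels), "R" (3x3) and "t" (3): a world point X has camera coordinates R X + t. Camera axes: x right, y down, z forward; pixel columns grow to the right and rows downward; lengths in mm; the calibration is good to about 2 mm. A picture is of the moment at which its call begins. get_calibration takes no time and is no camera call.
- ctrl.finish_job(): hands the job in; it is judged then, once.
The state is a dict: "time_s": time; "joint_positions": joint angles; "joint_velocities": joint speeds; "joint_torque": joint torques, N m; "tool_pos": TCP position; "ee_rot": TCP orientation; "force": force on the tool from outside, world axes, zero at the start; "moment": the same for the moment, N m; "grip_width": opening from 0.0 (shut) to 1.0 (fully open); "finger_force": force on a finger pad.
Only numpy, scipy, OpenCV 4.12 (cv2) and the standard library are available. Lean on these libraries where they do the work, as an engineer would, in place of code of your own. Each camera call takes 0.05 s, during which the arm holds its last target. There are 200 camera calls.

### The job

A customer is asking about the cabin door knob with the verdigris spots. Squeeze open the red marker clip, lift it off its parking bar and let it close on the turntable's brass rail right in front of the knob; then take the rail itself, turn the table until the knob stands squarely at the brass arrow at the front, and finish while gripping the rail there, holding the table still against its slow drive. Touch none of the goods, and leave the white clip and the other things on the counter as they are.

Things in the scene. Friction and masses are not known exactly. Their poses are not given: they have to be found in the camera images.
- red_clip: red steel spring clip like a big clothes peg, 71 mm tall, 24 mm wide, 55 g, alike on both sides. Origin: between the jaws, on the centre line of the bar it grips; z up, x across the jaws, y along the bar. Jaws reach 12 mm below to 12 mm above it; pivot 22 mm above; a seat rests on the bar's top. When pinched, this half leans 0.32 rad and its origin shifts 7 mm to -x; let go on a bar it is upright.
- red_clip_grip (a point): middle of the red clip's two finger plates, 45 mm above its origin. They stand up from the pivot to 58 mm above the origin, 22 mm wide in y, splayed to 42 mm apart (outside, at the top). Pinch them along the clip's x from above with 30 to 60 N: fully squeezed they are parallel, 20 mm outside, and the clip is carried by them with open jaws. Opening the fingers to 60 mm frees it.
- red_clip_jaw (a joint): opening of the red clip's jaw, rad: about 0 closed on an 8 mm bar, -0.3 closed on nothing, 0.64 fully squeezed (about 11 N at the plates), when the jaws gape 16 mm at the top and 27 mm at the tips. A spring closes it, with about 5 N at the jaws on the bar.
- white_clip: the same clip in white, on the same parking bar about 74 mm from the red one; to be left where it is. Origin and axes as for the red clip.
- white_clip_jaw (a joint): opening of the white clip's jaw, rad, as for the red one.
- clip_stand: fixed walnut foot 200 x 70 x 16 mm with two brass posts and the parking bar on them: a brass bar along the stand's x, 184 mm long, 8 mm thick (y) and 14 mm high (z), its centre line 105 mm above the counter. Origin: centre of the underside. The clips sit about 37 mm either side of its middle; which is on which side varies.
- plinth: black drive plinth, 270 mm across, 28 mm high. Origin: on the turning axis, on the counter; its +x is the front (away from the robot), where a brass arrow with a red diamond lies, its tip 243 mm from the axis. Its weak drive always turns the table counter-clockwise (from above) at about 0.02 rad/s; by hand it turns either way, without stops, with 1 to 3 N at the rail, and drifts on when let go.
- axis (a point): point on the turning axis at the height of the rail's centre line, 95 mm above the counter.
- front_spot (a point): point on the disc's top (z 50 mm) in line with the arrow, 89 mm from the axis: where the middle of the knob's foot must come.
- turntable: walnut disc, 380 mm across, 20 mm thick, its top 50 mm above the counter, with a brass gallery rail: a ring of radius 165 mm (middle of its thickness), 8 mm thick, 14 mm high, centre line 95 mm above the counter, on eight posts 6 mm thick; 38 mm free under it, no goods within 28 mm of it inside. Origin: on the axis, at the disc's top; turns with the disc.
- door_knob: brass cabin door knob with green verdigris spots, standing loose on its round foot (56 mm across) on the disc, 61 mm tall, 54 mm across, its middle 86 to 93 mm from the axis; on the left or the right side of the table at the start. Origin: centre of the underside.
- oarlock_a: brass oarlock (U-shaped, 69 mm wide, 85 mm tall with its block) standing loose in a walnut block 50 x 42 mm, across from the knob on the disc. Origin: centre of the underside.
- oarlock_b: second oarlock like the first, at the robot's side of the disc at the start, 95 mm from the axis. Origin: centre of the underside.
- compass: polished brass compass bowl with a white card, 98 mm across, 59 mm tall, loose in the middle of the disc. Origin: centre of the underside.
- turnbuckle: bronze turnbuckle lying loose on the disc at the front at the start, 143 mm long, 21 mm thick, 98 mm from the axis. Origin: under its middle.
- polish_tin: blue polish tin, 68 mm across, 65 mm tall, on the counter to the right; leave alone. Origin: centre of the underside.
- cleat: brass mooring cleat, 165 mm long, 42 mm tall, on the counter to the right; leave alone. Origin: centre of the underside.
- counter_bell: brass counter bell on a round walnut foot, 92 mm across, 66 mm tall, on the counter ahead to the left; leave alone. Origin: centre of the underside.

How it is judged (in metres and radians):
On the way, in this order (a step that is already met when the one before it is completed fails the run):
1. the red clip is squeezed open and lifted off the parking bar (value of joint red_clip_jaw above 0.3 rad and height (world z) of red_clip above 0.125 m and contact force between red_clip and clip_stand below 0.1 N and contact force between the fingers and red_clip above 3 N), for 0.1 s.
2. the red clip has closed on the rail in front of the knob and is let go, before the knob is brought to the front (horizontal distance between red_clip and door_knob below 0.087 m and horizontal distance between red_clip and axis between 0.155 and 0.175 m and height (world z) of red_clip between 0.087 and 0.106 m and angle between red_clip's own z axis and vertical below 0.35 rad and value of joint red_clip_jaw between -0.15 and 0.15 rad and contact force between red_clip and turntable above 1 N and contact force between the fingers and red_clip below 0.3 N and horizontal distance between door_knob and front_spot above 0.04 m), for 0.3 s.
At the end, for the whole second after the job is handed in: Fingers grip the rail (over 5 N); table still (under 0.008 rad/s); knob upright on the disc within 17 mm of the front spot (about 10 degrees); red clip closed on the rail, upright within 0.35 rad, within 87 mm of the knob (about 20 degrees to either side), untouched (horizontal distance between red_clip and door_knob below 0.087 m and horizontal distance between red_clip and axis between 0.155 and 0.175 m and height (world z) of red_clip between 0.087 and 0.106 m and angle between red_clip's own z axis and vertical below 0.35 rad and value of joint red_clip_jaw between -0.15 and 0.15 rad and contact force between red_clip and turntable above 1 N and contact force between the fingers and red_clip below 0.3 N and horizontal distance between door_knob and front_spot below 0.017 m and horizontal distance between door_knob and axis between 0.075 and 0.104 m and angle between door_knob's own z axis and vertical below 0.1 rad and height (world z) of door_knob between 0.045 and 0.056 m and contact force between the fingers and turntable above 5 N and angular speed of turntable below 0.008 rad/s); the arm keeps its last pose, push and grip.
It fails at once if the robot or the red clip knocks against the goods on the turntable (contact force between any of the fingers, the arm, red_clip and door_knob above 2 N or contact force between any of the fingers, the arm, red_clip and compass above 2 N or contact force between any of the fingers, the arm, red_clip and turnbuckle above 2 N or contact force between any of the fingers, the arm, red_clip and oarlock_a above 2 N or contact force between any of the fingers, the arm, red_clip and oarlock_b above 2 N).
It fails at once if a piece of the goods tips over (angle between any of door_knob, compass, turnbuckle, oarlock_a, oarlock_b's own z axis and vertical above 0.35 rad).
It fails at once if the red clip is dropped (height (world z) of red_clip below 0.06 m).
It fails at once if the white clip is disturbed (distance of white_clip from where it was at the start of the episode above 0.012 m or value of joint white_clip_jaw above 0.25 rad).
It fails at once if the tin, the cleat or the bell is disturbed (distance of any of polish_tin, cleat, counter_bell from where it was at the start of the episode above 0.02 m).
It also fails if it takes over 51 s, if anything falls off the work surface, if the arm or the gripper's body presses on something with over 40 N, if the wrist force passes 120 N, or if a joint passes its speed limit or range.

## Working session

There is one attempt and no reset: what is moved stays moved. The work goes in short steps, Python scripts to look and compute and a tool call to move; the robot and the scene stay as the last step left them, time stands still between calls to the robot, and variables do not carry over. Pictures are saved under pics/ and viewed, at most 10 in all, crops included, and the job is handed in when it is done.

Besides the shell and the picture viewer there is one more tool, called after "Emit:" as a command line: name --argument value ..., lists and objects as JSON in quotes. drive_tool: Moves the arm, as the interface text tells. Shift numbers are shares of 0.02 m and turn numbers shares of 5 degrees, none past 1 either way. Its arguments: {"type":"object","properties":{"rows":{"type":"array","items":{"type":"number"}},"force":{"type":"number"}},"required":["rows"]}

```bash
mkdir -p pics; cat > h.py <<'E'
import numpy as np, cv2
from rig import ctrl
from scipy.spatial.transform import Rotation as Ro
def grab(n,save=None):
    p,d=ctrl.get_image(n); np.savez('/tmp/%s.npz'%n,p=p,d=d)
    if save: cv2.imwrite('pics/'+save,cv2.cvtColor(p,cv2.COLOR_RGB2BGR))
    return p,d
def ray(n,u,v):
    c=ctrl.get_calibration(n); f=240/np.tan(np.radians(c['vfov'])/2)
    R=np.array(c['R']);t=np.array(c['t']).ravel()
    return -R.T@t, R.T@np.array([(u-c['cx'])/f,(v-c['cy'])/f,1])
def onz(n,u,v,z):
    o,r=ray(n,u,v); return o+r*(z-o[2])/r[2]
def withd(n,u,v,d):
    o,r=ray(n,u,v); return o+r*d
def cloud(n,d):
    c=ctrl.get_calibration(n); f=240/np.tan(np.radians(c['vfov'])/2)
    R=np.array(c['R']);t=np.array(c['t']).ravel()
    v,u=np.mgrid[:480,:640]
    P=np.stack([(u-c['cx'])/f*d,(v-c['cy'])/f*d,d],-1)
    return (P-t)@R
E
python3 - <<'E'
from h import *
for n in('top','side'):
    grab(n,n+'1.png'); print(n,ctrl.get_calibration(n))
s=ctrl.read_state(); print(s)
E
```

```text
top {'vfov': 43.56545955498996, 'cx': 321.9688650013374, 'cy': 236.28285998434595, 'R': array([[-0.01725415, -0.99983926,  0.00487226],
       [-0.99729074,  0.01686125, -0.07160221],
       [ 0.07150855, -0.00609449, -0.99742137]]), 't': array([ -91.20314741,  554.79349027, 1303.44304215])}
side {'vfov': 43.36157411397285, 'cx': 318.31677344783134, 'cy': 230.9497994740334, 'R': array([[-0.99592171, -0.09015361, -0.00350292],
       [-0.06007748,  0.69163797, -0.71974136],
       [ 0.06731004, -0.7165956 , -0.69423347]]), 't': array([ 521.12924241,  191.89074527, 1584.9134962 ])}
{'time_s': 0.1, 'joint_positions': array([-1.16990376,  0.46937819, -0.04859905,  1.53352864,  0.02412354,
        1.14100645, -0.08231012]), 'joint_velocities': array([ 0.00178161, -0.00272243, -0.00073835, -0.00194114,  0.00092102,
       -0.00132716, -0.00028058]), 'joint_torque': array([ 3.30004204e-04, -5.11518431e+01, -4.70543385e-02, -2.38388586e+01,
        1.07899759e-02,  4.36241695e-03, -5.42271295e-06]), 'tool_pos': array([281.04071574, 613.15666761, 230.37405164]), 'ee_rot': array([-6.69821556e-01, -3.06905472e+00,  2.68469100e-03]), 'force': array([0.56648098, 0.12197471, 0.43237569]), 'moment': array([-0.02797883,  0.02340846, -0.02419508]), 'finger_force': 0.0, 'grip_width': 1.0014081230162253}
```

View pics/top1.png

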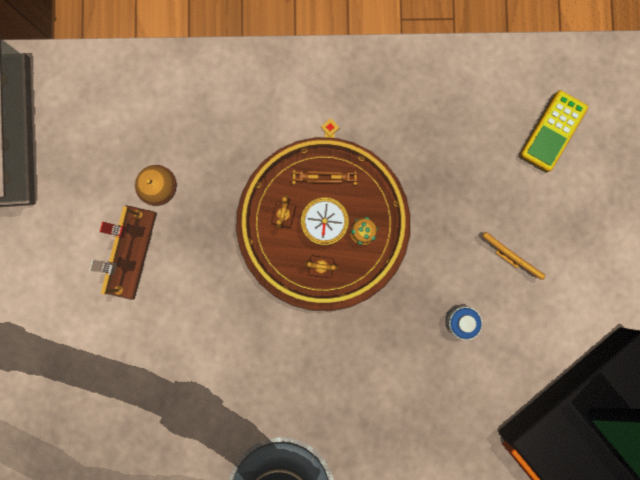

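View pics/side1.png

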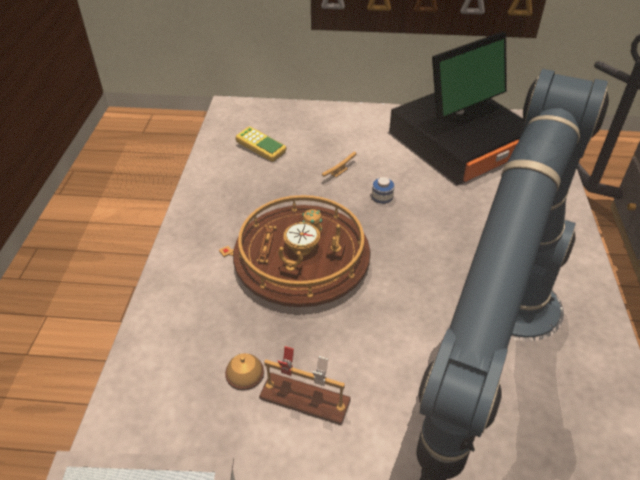

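The top view shows the red clip at about (110,228) and the white at (100,267) on the stand around (130,250). The table centre is near (323,223), the knob is on the right at (364,231), and the arrow is at (331,127). The side view shows the red clip at (288,360) and the white at (320,370).

```bash
cat > m.py <<'E'
from h import *
def load(n):
    z=np.load('/tmp/%s.npz'%n); return z['p'],z['d']
def hsv(p): return cv2.cvtColor(p,cv2.COLOR_RGB2HSV)
E
python3 - <<'E'
from m import *
for n,(box) in {'top':(90,210,165,305),'side':(255,340,355,425)}.items():
    p,d=load(n); P=cloud(n,d); h=hsv(p); H,S,V=[h[...,i].astype(int) for i in range(3)]
    x0,y0,x1,y1=box; B=np.zeros(H.shape,bool);B[y0:y1,x0:x1]=1
    red=B&((H<6)|(H>172))&(S>150)&(V>70)&(P[...,2]>115)
    wh=B&(S<40)&(V>120)&(P[...,2]>115)
    bar=B&(P[...,2]>100)&(P[...,2]<118)&~red&~wh
    for k,m in(('red',red),('white',wh),('bar',bar)):
        q=P[m]; v,u=np.nonzero(m)
        if len(q)==0: print(n,k,'none');continue
        print(n,k,len(q),'px',u.mean().round(1),v.mean().round(1),'med',np.median(q,0).round(1),'min',np.percentile(q,3,0).round(1),'max',np.percentile(q,97,0).round(1))
    foot=B&(P[...,2]>8)&(P[...,2]<24)&(S>90)
    q=P[foot][:,:2].astype(np.float32); print(n,'foot',cv2.minAreaRect(q))
    q=P[bar][:,:2].astype(np.float32); print(n,'bar',cv2.fitLine(q,cv2.DIST_HUBER,0,.01,.01).ravel())
p,d=load('top');P=cloud('top',d);h=hsv(p);H,S,V=[h[...,i].astype(int) for i in range(3)]
B=np.zeros(H.shape,bool);B[125:320,225:420]=1
for n in('top','side'):
    p,d=load(n);P=cloud(n,d);h=hsv(p);H,S,V=[h[...,i].astype(int) for i in range(3)]
    T=np.zeros(H.shape,bool)
    if n=='top':T[125:320,225:420]=1
    else: T[190:310,225:380]=1
    rail=T&(P[...,2]>95)&(P[...,2]<108)&(H>15)&(H<35)&(S>90)&(V>100)
    q=P[rail]
    c=np.array([560.,-90])if 0 else q[:,:2].mean(0)
    from scipy.optimize import least_squares
    for _ in range(3):
        r=np.hypot(*(q[:,:2]-c).T); k=q[(r>145)&(r<185)]
        s=least_squares(lambda a:np.hypot(k[:,0]-a[0],k[:,1]-a[1])-a[2],[*c,165],loss='soft_l1'); c=s.x[:2]
    print(n,'rail',s.x,len(k),'z',np.percentile(k[:,2],[10,50,90]))
    gr=T&(H>40)&(H<95)&(S>70); q=P[gr]; r=np.hypot(*(q[:,:2]-c).T); q=q[(r<130)&(q[:,2]>60)]
    print(n,'green',len(q),np.median(q,0),q.min(0),q.max(0))
    kn=T&(P[...,2]>85)&(P[...,2]<115); q=P[kn]; g=np.median(P[gr],0)
    q=q[np.hypot(*(q[:,:2]-g[:2]).T)<34]; print(n,'knob',len(q),q.mean(0),q.min(0),q.max(0), cv2.minEnclosingCircle(q[:,:2].astype(np.float32)))
    A=((H<8)|(H>172))&(S>170)&(V>150); v,u=np.nonzero(A)
    A2=[onz(n,a,b,2) for a,b in zip(u,v)]; A2=np.array(A2); r=np.hypot(*(A2[:,:2]-c).T); A2=A2[(r>190)&(r<270)]
    print(n,'diamond',len(A2),A2.mean(0))
E
```

```text
top red 116 px 107.1 227.9 med [568.  330.1 146.6] min [558.5 297.9 128.1] max [577.5 336.3 160.6]
top white 29 px 107.8 261.2 med [488.9 318.4 154.2] min [479.5 314.2 116.9] max [571.6 354.1 162.3]
top bar 427 px 113.7 252.2 med [521.9 327.4 109.6] min [440.6 305.3 100.8] max [603.9 349.6 115.2]
top foot ((525.0668334960938, 321.7964172363281), (61.67267990112305, 199.02545166015625), 75.57962799072266)
top bar [ 9.6838671e-01 -2.4945387e-01  5.2145667e+02  3.2629651e+02]
side red 71 px 287.7 353.1 med [560.9 303.6 147.5] min [554.1 297.5 133.5] max [568.1 334.9 158. ]
side white 18 px 318.7 369.9 med [490.6 355.2 159.4] min [483.7 315.4 130.7] max [499.6 359.4 163.4]
side bar 478 px 304.7 374.0 med [523.5 328.6 110.4] min [440.5 306.3 101. ] max [610.4 350.6 116.9]
side foot ((541.1617431640625, 323.50335693359375), (82.45475006103516, 233.47125244140625), 71.38859558105469)
side bar [ 9.6989536e-01 -2.4352208e-01  5.2324213e+02  3.3043500e+02]
top rail [ 580.24784201 -102.37063207  164.85555173] 2040 z [ 97.89773498 101.03279636 104.18311477]
top green 91 [ 558.13361912 -187.00179
[... 184 characters left out ...]
66510989   88.28630448] [ 586.03222706 -160.23313868  114.83306342] ((558.376220703125, -186.3089141845703), 29.827211380004883)
top diamond 28 [ 803.45871743 -122.93484014    2.        ]
side rail [ 578.98430258 -100.04299241  164.65785998] 759 z [ 97.28700916 101.44879706 105.06772945]
side green 3 [ 558.09016554 -192.13967882  109.96467312] [ 543.95527794 -193.60663     109.35005536] [ 559.46959817 -179.03755198  111.29777235]
side knob 240 [ 556.0656261  -179.42084723  104.44332626] [ 528.91024693 -210.97450677   85.50007696] [ 583.64786966 -158.87392991  114.91866762] ((556.8418579101562, -188.56790161132812), 29.76251983642578)
side diamond 7 [ 802.99911358 -126.75570743    2.        ]
```

```bash
cat > plan.py <<'E'
from h import *
def plan(x,y,z,az=None,n=5):
    """rows for straight move, constant yaw rate; az = azimuth of tool y (mod 180 nearest)"""
    s=ctrl.read_state(); p=np.array(s['tool_pos']); R=Ro.from_rotvec(s['ee_rot'])
    M=R.as_matrix(); a=np.degrees(np.arctan2(M[1,1],M[0,1]))
    da=0 if az is None else (az-a+90)%180-90
    d=(np.array([x,y,z])-p)/n
    print('t',s['time_s'],'tcp',p.round(1),'az',a.round(1),'tilt',np.degrees(np.arccos(-M[2,2])).round(2),'gw',round(s['grip_width']*85.4,1),'ff',round(float(s['finger_force']),1),'q7',s['joint_positions'][6].round(2),'dyaw',round(da,1))
    # nominal straight-down tool
    for i in range(n):
        b=np.radians(a+da*i/n); ty=np.array([np.cos(b),np.sin(b),0]); tz=np.array([0,0,-1.]); tx=np.cross(ty,tz)
        print([round(float(v),3) for v in (d@tx/20,d@ty/20,d@tz/20)],'turn z',round(-da/n/5,3))
E
python3 -c "
from plan import *
plan(564,317.5,205,75.7,22)"
```

```text
t 0.1 tcp [281.  613.2 230.4] az 65.4 tilt 0.1 gw 85.5 ff 0.0 q7 -0.08 dyaw 10.3
[-0.865, -0.343, 0.058] turn z -0.094
[-0.862, -0.35, 0.058] turn z -0.094
[-0.859, -0.357, 0.058] turn z -0.094
[-0.856, -0.364, 0.058] turn z -0.094
[-0.853, -0.371, 0.058] turn z -0.094
[-0.85, -0.378, 0.058] turn z -0.094
[-0.847, -0.385, 0.058] turn z -0.094
[-0.844, -0.392, 0.058] turn z -0.094
[-0.84, -0.399, 0.058] turn z -0.094
[-0.837, -0.406, 0.058] turn z -0.094
[-0.834, -0.412, 0.058] turn z -0.094
[-0.83, -0.419, 0.058] turn z -0.094
[-0.827, -0.426, 0.058] turn z -0.094
[-0.823, -0.433, 0.058] turn z -0.094
[-0.82, -0.44, 0.058] turn z -0.094
[-0.816, -0.446, 0.058] turn z -0.094
[-0.812, -0.453, 0.058] turn z -0.094
[-0.809, -0.46, 0.058] turn z -0.094
[-0.805, -0.466, 0.058] turn z -0.094
[-0.801, -0.473, 0.058] turn z -0.094
[-0.797, -0.479, 0.058] turn z -0.094
[-0.793, -0.486, 0.058] turn z -0.094
```

Emit:
drive_tool --rows '[70,-0.86,-0.35,0.06,0,0,-0.09,70,-0.86,-0.35,0.06,0,0,-0.09,70,-0.86,-0.36,0.06,0,0,-0.09,70,-0.86,-0.36,0.06,0,0,-0.09,70,-0.85,-0.37,0.06,0,0,-0.09]' --force 45

```text
time_s: 0.6
tool_pos: [345.7, 545.5, 224.7]
ee_rot: [-0.609, -3.082, 0.002]
force: [-0.0, 0.1, 0.4]
grip_width: 0.822
finger_force: 0.0
```

Emit:
drive_tool --rows '[70,-0.85,-0.38,0.06,0,0,-0.09,70,-0.85,-0.38,0.06,0,0,-0.09,70,-0.84,-0.39,0.06,0,0,-0.09,70,-0.84,-0.4,0.06,0,0,-0.1,70,-0.84,-0.41,0.06,0,0,-0.1]'

```text
time_s: 1.1
tool_pos: [409.9, 478.1, 218.7]
ee_rot: [-0.546, -3.093, 0.001]
force: [-0.2, -1.1, 0.1]
grip_width: 0.819
finger_force: 0.0
```

Emit:
drive_tool --rows '[70,-0.83,-0.41,0.06,0,0,-0.09,70,-0.83,-0.42,0.06,0,0,-0.09,70,-0.83,-0.43,0.06,0,0,-0.1,70,-0.82,-0.43,0.06,0,0,-0.1,70,-0.82,-0.44,0.06,0,0,-0.1]'

```text
time_s: 1.6
tool_pos: [473.9, 410.9, 212.7]
ee_rot: [-0.481, -3.104, 0.001]
force: [-0.1, 0.1, 0.2]
grip_width: 0.818
finger_force: 0.0
```

Emit:
drive_tool --rows '[70,-0.82,-0.45,0.06,0,0,-0.09,70,-0.81,-0.45,0.06,0,0,-0.09,70,-0.81,-0.46,0.06,0,0,-0.1,70,-0.8,-0.47,0.06,0,0,-0.1,70,-0.8,-0.47,0.06,0,0,-0.1]'

```text
time_s: 2.1
tool_pos: [538.1, 343.6, 206.7]
ee_rot: [-0.416, -3.113, 0.001]
force: [0.3, 0.4, -1.0]
grip_width: 0.822
finger_force: 0.0
```

Emit:
drive_tool --rows '[70,-0.8,-0.48,0.06,0,0,-0.09,70,-0.79,-0.48,0.06,0,0,-0.09,70,0,0,0,0,0,0]'

```text
time_s: 2.4
tool_pos: [565.5, 314.3, 204.2]
ee_rot: [0.4, 3.116, -0.004]
force: [-0.5, -0.6, -0.1]
grip_width: 0.82
finger_force: 0.0
```

```bash
python3 - <<'E'
from plan import *
p,d=grab('side'); cv2.imwrite('pics/s2.png',cv2.resize(cv2.cvtColor(p[280:440,200:400],cv2.COLOR_RGB2BGR),None,fx=4,fy=3.7))
plan(564,317.5,205,75.7,1)
E
```

```text
t 2.45 tcp [564.1 316.3 204.3] az 75.5 tilt 0.07 gw 69.8 ff 0.0 q7 0.75 dyaw 0.2
[0.019, 0.057, -0.034] turn z -0.038
```

View pics/s2.png

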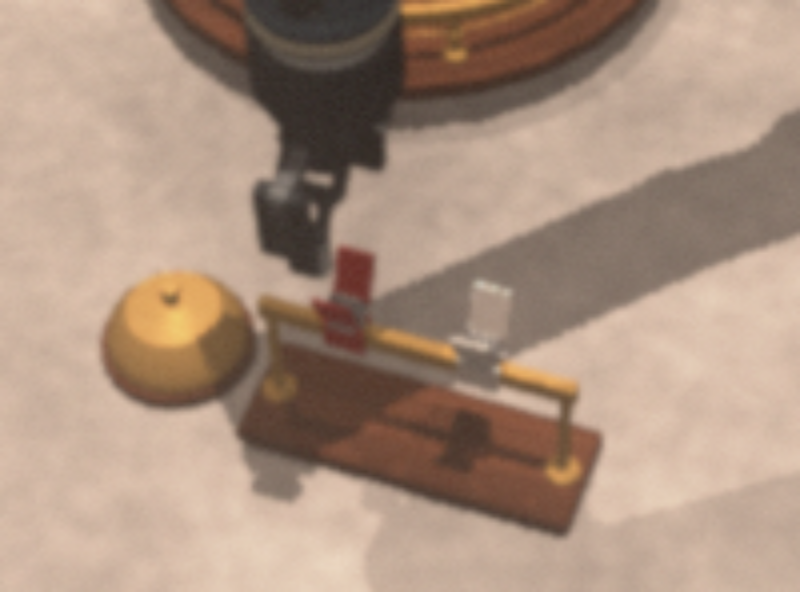

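The side crop shows the open fingers left of the red clip's near plate, whose top is at about crop (356,248), i.e. px (289,347). I'll check the offset by projection.

```bash
python3 - <<'E'
from m import *
p,d=load('side'); h=hsv(p);H,S,V=[h[...,i].astype(int) for i in range(3)]
m=((H<8)|(H>170))&(S>130)&(V>60); m[:335]=0;m[:,:275]=0;m[380:]=0;m[:,305:]=0
for v in range(340,380):
    u=np.nonzero(m[v])[0]
    if len(u): print(v,u.min(),u.max(),end=' | ')
n=np.array([.247,.969,0])*21
print()
print('near plate top->clip',onz('side',289,347,163)-n)
P=cloud('side',d); q=P[m&(P[...,2]>140)]; print(q.shape,np.median(q,0),np.percentile(q,[5,95],axis=0))
def proj(n,X):
    c=ctrl.get_calibration(n); f=240/np.tan(np.radians(c['vfov'])/2); Y=c['R']@np.array(X)+c['t']; return (f*Y[0]/Y[2]+c['cx'],f*Y[1]/Y[2]+c['cy'])
s=ctrl.read_state()['tool_pos']; print('near pad tip px',proj('side',s+np.array([.247,.969,0])*35),'centre far',proj('side',s-np.array([.247,.969,0])*35))
z=np.load('/tmp/top.npz');p,d=z['p'],z['d'];h=hsv(p);H,S,V=[h[...,i].astype(int) for i in range(3)]
m=((H<8)|(H>170))&(S>130)&(V>60);m[:,:90]=0;m[:,125:]=0;m[:215]=0;m[245:]=0
v,u=np.nonzero(m);print('top red box',u.min(),u.max(),v.min(),v.max(),cv2.minAreaRect(np.stack([u,v],1).astype(np.float32)))
P=cloud('top',d);q=P[m&(P[...,2]>150)];print(len(q),q.mean(0),q.min(0),q.max(0))
E
```

```text
348 285 289 | 349 285 291 | 350 285 292 | 351 285 292 | 352 285 292 | 353 285 291 | 354 285 291 | 355 285 291 | 356 285 291 | 357 285 291 | 358 286 291 | 359 289 291 | 362 279 281 | 363 279 283 | 364 280 286 | 365 281 286 | 366 281 281 | 370 282 290 | 371 282 290 | 372 285 290 | 373 287 289 | 
near plate top->clip [553.41382461 280.03902053 163.        ]
(67, 3) [561.18701255 303.42253411 149.34071372] [[553.91913785 297.98006294 141.27809905]
 [572.03753365 336.18772161 158.70380307]]
near pad tip px (np.float64(278.3123827808481), np.float64(354.8869861486682)) centre far (np.float64(290.81891193625296), np.float64(328.6184120762113))
top red box 100 124 222 237 ((112.43394470214844, 228.85105895996094), (24.482255935668945, 10.892312049865723), 14.743562698364258)
56 [566.20345271 317.7790988  176.8247088 ] [458.50945472 -92.5991783  150.2481381 ] [ 579.51169632  338.71384215 1340.25074788]
```

Emit:
drive_tool --rows '[70,0,0.06,0.9,0,0,0,70,0,0,0.9,0,0,0,70,0,0,0.9,0,0,0,70,0,0,0.9,0,0,0,70,0,0,0,0,0,0]'

```text
time_s: 2.95
tool_pos: [560.9, 319.4, 130.1]
ee_rot: [-0.388, -3.112, 0.005]
force: [-0.4, -0.4, 0.1]
grip_width: 0.822
finger_force: 0.0
```

Emit:
drive_tool --rows '[15,0,0,0,0,0,0,15,0,0,0,0,0,0,15,0,0,0,0,0,0,15,0,0,0,0,0,0]'

```text
time_s: 3.35
tool_pos: [567.0, 322.4, 138.3]
ee_rot: [0.39, 3.109, 0.014]
force: [-0.0, 1.7, 11.3]
grip_width: 0.216
finger_force: 47.2
```

```bash
python3 - <<'E'
from plan import *
p,d=grab('side'); cv2.imwrite('pics/s3.png',cv2.resize(cv2.cvtColor(p[300:420,230:380],cv2.COLOR_RGB2BGR),None,fx=5,fy=5))
plan(565,317.5,220,75.7,1); print(ctrl.read_state()['force'])
E
```

```text
t 3.4 tcp [567.1 322.4 138.3] az 75.7 tilt 0.7 gw 18.3 ff 47.2 q7 0.75 dyaw -0.0
[0.041, -0.265, -4.084] turn z 0.003
[ 0.49130196  1.27454294 11.48551583]
```

View pics/s3.png

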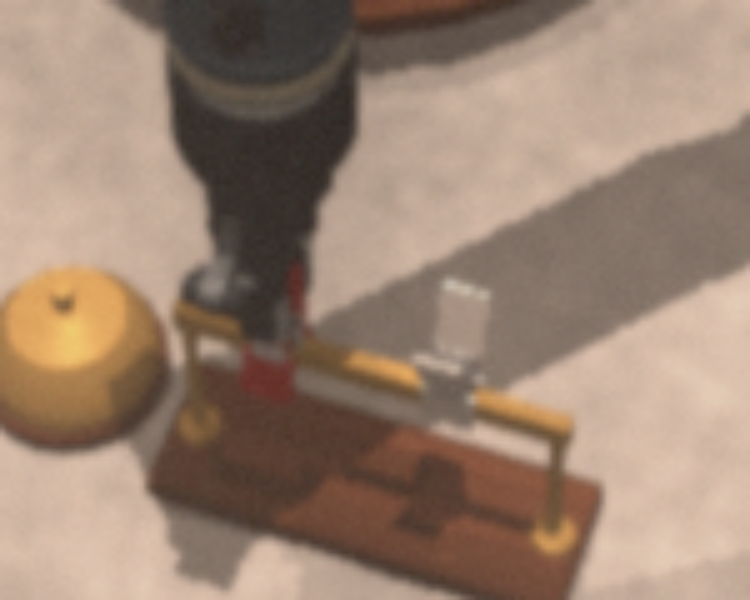

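The clip is pinched: the near jaw hangs free at crop (268,385), the finger sits about 5 mm to the +x side of the plate, and the white clip is untouched. Next I lift it.

Emit:
drive_tool --rows '[15,0,0,-0.3,0,0,0,15,0,0,-0.5,0,0,0,15,0,0,-1,0,0,0,15,0,0,-1,0,0,0,15,0,0,-1,0,0,0]'

```text
time_s: 3.9
tool_pos: [563.7, 318.4, 210.0]
ee_rot: [-0.392, -3.117, 0.001]
force: [0.2, 0.1, -0.5]
grip_width: 0.215
finger_force: 45.6
```

Emit:
drive_tool --rows '[15,0,0,-1,0,0,0,15,0,0,-0.5,0,0,0]'

```text
time_s: 4.1
tool_pos: [564.5, 318.9, 241.4]
ee_rot: [0.392, 3.115, 0.003]
force: [0.6, -0.5, -0.9]
grip_width: 0.212
finger_force: 45.6
```

```bash
python3 - <<'E'
from plan import *
p,d=grab('side'); cv2.imwrite('pics/s4.png',cv2.resize(cv2.cvtColor(p[280:400,230:380],cv2.COLOR_RGB2BGR),None,fx=5,fy=5))
print(ctrl.read_state()['force'])
# knob now ; place tcp on rail ahead of knob
C=np.array([579.8,-101.5]); a=-104.4+np.degrees(.02*(3.4+5)); print(a)
u=np.array([np.cos(np.radians(a)),np.sin(np.radians(a))]); t=C+165*u; print(t)
plan(t[0],t[1]-10,228,a,32)
E
```

```text
[-0.1384134   1.16310669  0.5668287 ]
-94.77430904180217
[ 566.06688241 -265.92749612]
t 4.15 tcp [565.  319.2 242.3] az 75.7 tilt 0.27 gw 18.4 ff 45.6 q7 0.75 dyaw 9.6
[-0.232, -0.901, 0.022] turn z -0.06
[-0.227, -0.902, 0.022] turn z -0.06
[-0.223, -0.903, 0.022] turn z -0.06
[-0.218, -0.904, 0.022] turn z -0.06
[-0.213, -0.905, 0.022] turn z -0.06
[-0.208, -0.906, 0.022] turn z -0.06
[-0.204, -0.907, 0.022] turn z -0.06
[-0.199, -0.908, 0.022] turn z -0.06
[-0.194, -0.909, 0.022] turn z -0.06
[-0.189, -0.91, 0.022] turn z -0.06
[-0.185, -0.911, 0.022] turn z -0.06
[-0.18, -0.912, 0.022] turn z -0.06
[-0.175, -0.913, 0.022] turn z -0.06
[-0.17, -0.914, 0.022] turn z -0.06
[-0.166, -0.915, 0.022] turn z -0.06
[-0.161, -0.916, 0.022] turn z -0.06
[-0.156, -0.917, 0.022] turn z -0.06
[-0.151, -0.918, 0.022] turn z -0.06
[-0.146, -0.918, 0.022] turn z -0.06
[-0.142, -0.919, 0.022] turn z -0.06
[-0.137, -0.92, 0.022] turn z -0.06
[-0.132, -0.92, 0.022] turn z -0.06
[-0.127, -0.921, 0.022] turn z -0.06
[-0.122, -0.922, 0.022] turn z -0.06
[-0.118, -0.922, 0.022] turn z -0.06
[-0.113, -0.923, 0.022] turn z -0.06
[-0.108, -0.924, 0.022] turn z -0.06
[-0.103, -0.924, 0.022] turn z -0.06
[-0.098, -0.925, 0.022] turn z -0.06
[-0.094, -0.925, 0.022] turn z -0.06
[-0.089, -0.926, 0.022] turn z -0.06
[-0.084, -0.926, 0.022] turn z -0.06
```

View pics/s4.png

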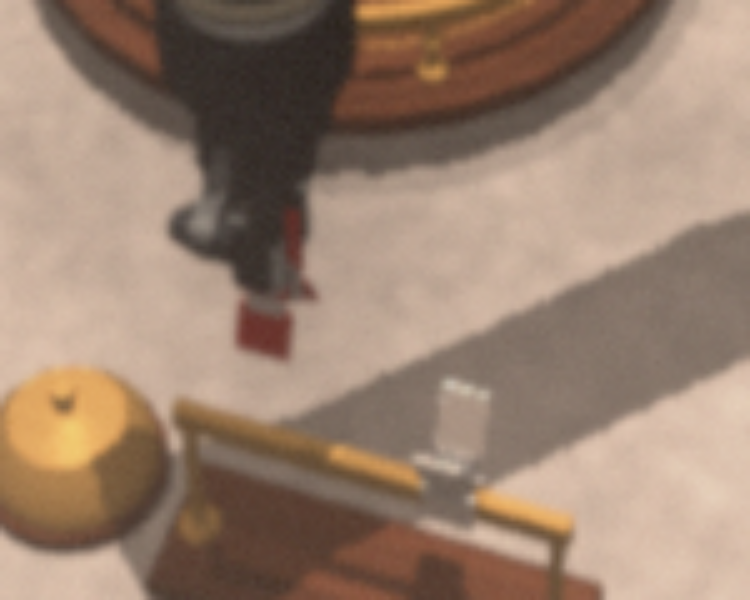

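The clip is off the bar, hanging in the fingers with its jaws open (crop 265,330). The white clip is unmoved at crop (462,440). Now I carry it over.

Emit:
drive_tool --rows '[15,-0.23,-0.5,0,0,0,-0.06,15,-0.23,-0.9,0,0,0,-0.06,15,-0.22,-0.9,0,0,0,-0.06,15,-0.22,-0.9,0,0,0,-0.06,15,-0.21,-0.91,0,0,0,-0.06]'

```text
time_s: 4.65
tool_pos: [565.4, 231.4, 237.2]
ee_rot: [-0.351, -3.119, 0.003]
force: [-0.4, -0.4, -1.6]
grip_width: 0.213
finger_force: 45.6
```

Emit:
drive_tool --rows '[15,-0.21,-0.91,0,0,0,-0.06,15,-0.2,-0.91,0,0,0,-0.06,15,-0.2,-0.91,0,0,0,-0.06,15,-0.19,-0.91,0,0,0,-0.06,15,-0.19,-0.91,0,0,0,-0.06]'

```text
time_s: 5.15
tool_pos: [565.2, 138.3, 237.3]
ee_rot: [-0.311, -3.123, 0.003]
force: [0.8, 0.1, -1.3]
grip_width: 0.215
finger_force: 45.6
```

Emit:
drive_tool --rows '[15,-0.18,-0.91,0,0,0,-0.06,15,-0.18,-0.91,0,0,0,-0.06,15,-0.18,-0.91,0,0,0,-0.06,15,-0.17,-0.91,0,0,0,-0.06,15,-0.17,-0.91,0,0,0,-0.06]'

```text
time_s: 5.65
tool_pos: [565.3, 45.9, 237.3]
ee_rot: [-0.27, -3.127, 0.002]
force: [-0.1, -0.3, -0.5]
grip_width: 0.216
finger_force: 45.6
```

Emit:
drive_tool --rows '[15,-0.16,-0.92,0,0,0,-0.06,15,-0.16,-0.92,0,0,0,-0.06,15,-0.15,-0.92,0,0,0,-0.06,15,-0.15,-0.92,0,0,0,-0.06,15,-0.14,-0.92,0,0,0,-0.06]'

```text
time_s: 6.15
tool_pos: [565.4, -47.2, 237.3]
ee_rot: [-0.229, -3.13, 0.001]
force: [-0.1, -0.1, -0.7]
grip_width: 0.215
finger_force: 45.6
```

Emit:
drive_tool --rows '[15,-0.14,-0.92,0,0,0,-0.06,15,-0.13,-0.92,0,0,0,-0.06,15,-0.13,-0.92,0,0,0,-0.06,15,-0.12,-0.92,0,0,0,-0.06,15,-0.12,-0.92,0,0,0,-0.06]'

```text
time_s: 6.65
tool_pos: [565.6, -139.9, 237.3]
ee_rot: [-0.188, -3.133, 0.0]
force: [0.0, 0.1, -1.4]
grip_width: 0.215
finger_force: 45.6
```

Emit:
drive_tool --rows '[15,-0.11,-0.92,0,0,0,-0.06,15,-0.11,-0.92,0,0,0,-0.06,15,-0.1,-0.92,0,0,0,-0.06,15,-0.1,-0.92,0,0,0,-0.06,15,-0.09,-0.92,0,0,0,-0.06]'

```text
time_s: 7.15
tool_pos: [565.6, -232.2, 237.2]
ee_rot: [-0.147, -3.135, -0.001]
force: [0.9, -0.1, -0.9]
grip_width: 0.218
finger_force: 45.6
```

Emit:
drive_tool --rows '[15,-0.09,-0.92,0.1,0,0,-0.06,15,-0.08,-0.7,0.1,0,0,-0.06,15,0,0,0,0,0,0]'

```text
time_s: 7.45
tool_pos: [565.9, -266.3, 233.4]
ee_rot: [-0.136, -3.136, 0.001]
force: [-0.6, -0.6, 0.1]
grip_width: 0.218
finger_force: 45.6
```

```bash
cat > rail.py <<'E'
from m import *
from plan import plan
from scipy.optimize import least_squares
def table(n,c0=(579.8,-101.5)):
    """rail centre and knob from the last picture of camera n"""
    p,d=load(n);P=cloud(n,d);h=hsv(p);H,S,V=[h[...,i].astype(int) for i in range(3)]
    r=np.hypot(P[...,0]-c0[0],P[...,1]-c0[1])
    br=(H>15)&(H<35)&(S>90)&(V>100)
    k=P[br&(abs(r-165)<12)&(P[...,2]>95)&(P[...,2]<108)]
    s=least_squares(lambda a:np.hypot(k[:,0]-a[0],k[:,1]-a[1])-165,c0,loss='soft_l1').x
    g=P[(H>40)&(H<95)&(S>70)&(r<125)&(P[...,2]>80)&(P[...,2]<118)]
    kn=P[(r<125)&(r>50)&(P[...,2]>80)&(P[...,2]<118)]; c=None
    if len(g): 
        gm=np.median(g[:,:2],0); q=kn[np.hypot(*(kn[:,:2]-gm).T)<36]
        c,R=cv2.minEnclosingCircle(q[:,:2].astype(np.float32)); c=np.array(c); e=c-c0
        print(n,'rail',s.round(1),len(k),'knob',c.round(1),round(R,1),'r',np.hypot(*e).round(1),'az',np.degrees(np.arctan2(e[1],e[0])).round(1),'ngreen',len(g))
    else: print(n,'rail',s.round(1),len(k),'no green')
E
python3 - <<'E'
from rail import *
for n in('top','side'): grab(n); table(n)
p,d=load('side');q,_=load('top')
im=np.hstack([cv2.resize(p[160:320,200:400],None,fx=2,fy=2,interpolation=2),cv2.resize(q[140:300,280:480],None,fx=2,fy=2,interpolation=2)])
cv2.imwrite('pics/s5.png',im[...,::-1])
plan(566,-266,200,-94,1)
E
```

```text
top rail [ 580.1 -102.5] 1739 knob [ 575.9 -184.7] 32.6 r 83.3 az -92.7 ngreen 92
side rail [579.2 -99.8] 650 knob [ 572.  -188.2] 28.5 r 87.1 az -95.2 ngreen 4
t 7.55 tcp [ 567.2 -263.1  234.1] az 85.3 tilt 0.11 gw 18.3 ff 45.6 q7 1.93 dyaw 0.7
[0.048, -0.151, 1.704] turn z -0.149
```

View pics/s5.png

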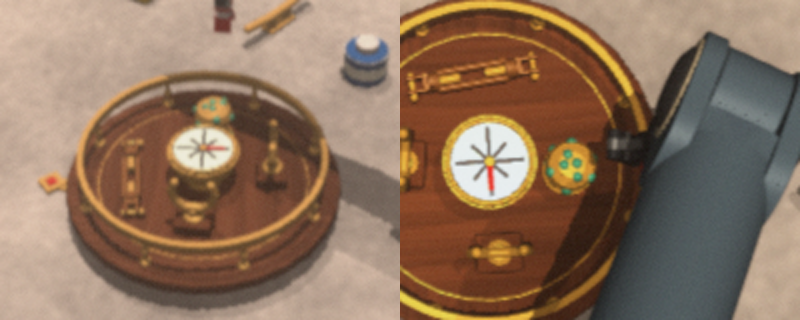

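In the side view, the clip (red at crop (222,20)) hangs beyond the far rail. The top view has the knob at crop (570,168), azimuth about -95°, next to the gripper. I'll go down partway and look.

Emit:
drive_tool --rows '[15,-0.3,-0.1,0.6,0,0,-0.14,15,0,0,1,0,0,0,15,0,0,1,0,0,0,15,0,0,0.7,0,0,0,15,0,0,0,0,0,0]'

```text
time_s: 8.05
tool_pos: [572.5, -264.3, 166.0]
ee_rot: [-0.108, -3.135, -0.003]
force: [0.2, 0.6, -0.9]
grip_width: 0.219
finger_force: 45.6
```

```bash
python3 - <<'E'
from rail import *
grab('side'); table('side')
p,d=load('side');P=cloud('side',d);h=hsv(p);H,S,V=[h[...,i].astype(int) for i in range(3)]
m=((H<8)|(H>170))&(S>120)&(V>50)&(abs(P[...,0]-570)<40)&(abs(P[...,1]+266)<45)&(P[...,2]>108)
q=P[m];v,u=np.nonzero(m);print(len(q),u.min(),u.max(),v.min(),v.max(),np.median(q,0),np.percentile(q,[5,95],axis=0))
b=(abs(P[...,0]-572)<30)&(abs(P[...,1]+266)<15)&(P[...,2]>86)&(P[...,2]<106)&(H>12)&(H<35)&(S>80); q=P[b]; print('rail near',len(q),np.median(q,0),np.percentile(q,[5,95],axis=0))
cv2.imwrite('pics/s6.png',cv2.resize(p[130:240,240:390],None,fx=5,fy=5,interpolation=2)[...,::-1])
plan(573,-266,128,-94,1)
E
```

```text
side rail [579.1 -99.9] 645 knob [ 573.4 -183.3] 32.1 r 82.0 az -94.5 ngreen 4
35 306 312 189 194 [ 571.46285744 -250.66093259  132.12151708] [[ 563.54663764 -257.04989923  123.62893992]
 [ 578.20929123 -245.51732877  142.16299518]]
rail near 95 [ 571.4564794  -265.13529919   97.71663419] [[ 545.07472053 -270.4762864    89.08363113]
 [ 599.48747493 -258.25978948  105.16519364]]
t 8.1 tcp [ 573.3 -265.   167.7] az 86.0 tilt 0.14 gw 17.9 ff 45.6 q7 1.96 dyaw -0.0
[0.01, -0.048, 1.983] turn z 0.008
```

View pics/s6.png

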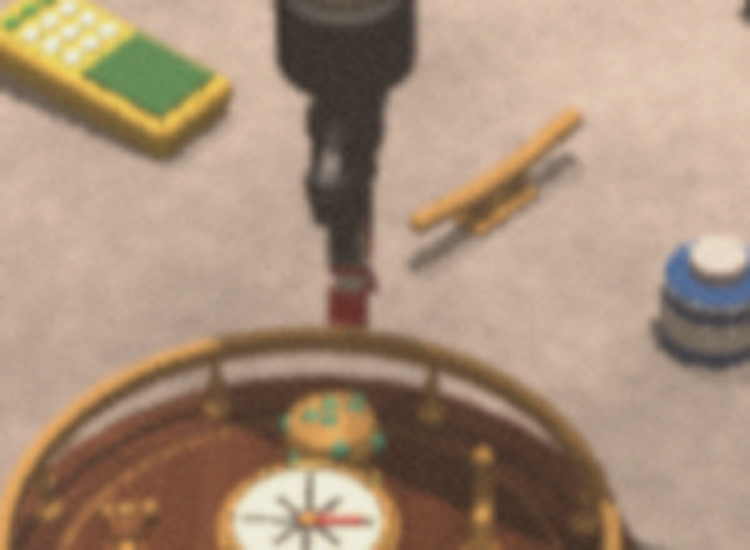

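The clip hangs above the rail in line with the knob, its near jaw at y=-251 against the rail centre at -265. Now I lower it and let go.

Emit:
drive_tool --rows '[15,0,0,0.7,0,0,0,15,0,0,0.7,0,0,0,15,0,0,0.5,0,0,0,15,0,0,0,0,0,0]'

```text
time_s: 8.5
tool_pos: [572.9, -265.7, 129.4]
ee_rot: [-0.11, -3.138, -0.001]
force: [-0.3, 0.2, -0.4]
grip_width: 0.214
finger_force: 45.6
```

Emit:
drive_tool --rows '[15,0,0,0.2,0,0,0,15,0,0,0,0,0,0]'

```text
time_s: 8.7
tool_pos: [575.3, -266.1, 128.5]
ee_rot: [0.11, 3.135, -0.001]
force: [0.9, 0.6, 4.1]
grip_width: 0.22
finger_force: 46.2
```

Emit:
drive_tool --rows '[62,0,0,0,0,0,0,62,0,0,0,0,0,0,62,0,0,-0.1,0,0,0,62,0,0,-0.4,0,0,0,62,0,0,-1,0,0,0]'

```text
time_s: 9.2
tool_pos: [572.3, -265.4, 155.8]
ee_rot: [-0.11, -3.136, -0.002]
force: [0.1, -0.3, 0.3]
grip_width: 0.727
finger_force: 0.0
```

Emit:
drive_tool --rows '[62,0,0,-1,0,0,0,62,0,0,-1,0,0,0,62,0,0,-1,0,0,0]'

```text
time_s: 9.5
tool_pos: [573.5, -266.0, 218.3]
ee_rot: [0.111, 3.139, -0.0]
force: [0.0, -0.1, 0.7]
grip_width: 0.73
finger_force: 0.0
```

```bash
python3 - <<'E'
from rail import *
grab('side'); table('side'); grab('top'); table('top')
for n in('side','top'):
    p,d=load(n);P=cloud(n,d);h=hsv(p);H,S,V=[h[...,i].astype(int) for i in range(3)]
    m=((H<8)|(H>170))&(S>120)&(V>50)&(abs(P[...,0]-575)<45)&(abs(P[...,1]+266)<45)&(P[...,2]>100)
    q=P[m]
    if len(q): print(n,len(q),np.median(q,0),np.percentile(q,[5,95],axis=0))
p,d=load('side')
cv2.imwrite('pics/s7.png',cv2.resize(p[130:280,240:390],None,fx=4,fy=4,interpolation=2)[...,::-1])
C=np.array([579.8,-101.2]); 
for a in(-155,-150):
    print(a,C+165*np.array([np.cos(np.radians(a)),np.sin(np.radians(a))]))
plan(430,-171,175,25,10)
E
```

```text
side rail [ 579. -100.] 641 knob [ 576.3 -187.9] 29.3 r 86.5 az -92.3 ngreen 2
top rail [ 580.1 -102.4] 1698 knob [ 579.8 -184.6] 32.8 r 83.1 az -90.0 ngreen 92
side 79 [ 574.43681668 -260.39586424  141.36980622] [[ 566.16413031 -285.01831452  109.18490387]
 [ 580.80215424 -247.65775165  154.04559697]]
top 14 [ 570.47780765 -249.86287299  149.27690585] [[ 564.50864642 -253.33469604  138.95651798]
 [ 574.30816663 -233.57782687  264.760287  ]]
-155 [ 430.25921514 -170.93201319]
-150 [ 436.90580838 -183.7       ]
t 9.6 tcp [ 575.3 -266.9  220.7] az 86.0 tilt 0.39 gw 62.2 ff 0.0 q7 1.95 dyaw -61.0
[0.758, 0.427, 0.228] turn z 1.219
[0.799, 0.344, 0.228] turn z 1.219
[0.831, 0.257, 0.228] turn z 1.219
[0.854, 0.168, 0.228] turn z 1.219
[0.867, 0.076, 0.228] turn z 1.219
[0.87, -0.017, 0.228] turn z 1.219
[0.863, -0.109, 0.228] turn z 1.219
[0.847, -0.2, 0.228] turn z 1.219
[0.821, -0.289, 0.228] turn z 1.219
[0.786, -0.374, 0.228] turn z 1.219
```

View pics/s7.png

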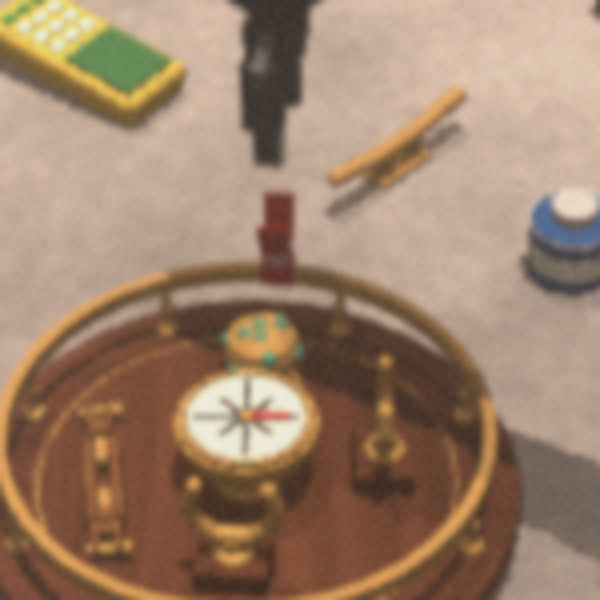

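The clip stands upright on the rail at crop (277,240), right behind the knob (crop 262,338) with nothing disturbed. Next is the rail grip at azimuth about -155°, on the robot's side.

```bash
python3 -c "
from plan import *
plan(430,-171,160,25,13)"
```

```text
t 9.6 tcp [ 575.3 -266.9  220.7] az 86.0 tilt 0.39 gw 62.2 ff 0.0 q7 1.95 dyaw -61.0
[0.583, 0.329, 0.233] turn z 0.938
[0.608, 0.28, 0.233] turn z 0.938
[0.629, 0.229, 0.233] turn z 0.938
[0.646, 0.177, 0.233] turn z 0.938
[0.658, 0.124, 0.233] turn z 0.938
[0.666, 0.069, 0.233] turn z 0.938
[0.669, 0.015, 0.233] turn z 0.938
[0.668, -0.04, 0.233] turn z 0.938
[0.663, -0.095, 0.233] turn z 0.938
[0.653, -0.148, 0.233] turn z 0.938
[0.638, -0.201, 0.233] turn z 0.938
[0.62, -0.253, 0.233] turn z 0.938
[0.597, -0.303, 0.233] turn z 0.938
```

Emit:
drive_tool --rows '[30,0.58,0.33,0,0,0,0.94,30,0.61,0.28,0,0,0,0.94,30,0.63,0.23,0,0,0,0.94,30,0.65,0.18,0,0,0,0.94,30,0.66,0.12,0,0,0,0.94]'

```text
time_s: 10.1
tool_pos: [516.6, -228.5, 216.2]
ee_rot: [-0.752, -3.049, -0.0]
force: [0.6, -1.0, -0.2]
grip_width: 0.353
finger_force: 0.0
```

Emit:
drive_tool --rows '[26,0.67,0.07,0.3,0,0,0.94,26,0.67,0.02,0.3,0,0,0.94,26,0.67,-0.04,0.4,0,0,0.94,26,0.66,-0.1,0.4,0,0,0.94,26,0.65,-0.15,0.4,0,0,0.94]'

```text
time_s: 10.6
tool_pos: [460.8, -191.6, 180.1]
ee_rot: [-1.358, -2.832, 0.0]
force: [-0.7, 0.1, 0.2]
grip_width: 0.309
finger_force: 0.0
```

Emit:
drive_tool --rows '[26,0.64,-0.2,0.4,0,0,0.94,26,0.62,-0.25,0.4,0,0,0.94,26,0.6,-0.3,0.4,0,0,0.94,26,0,0,0,0,0,0]'

```text
time_s: 11.0
tool_pos: [425.7, -168.4, 155.5]
ee_rot: [-1.687, -2.645, 0.001]
force: [-0.2, -0.6, -0.5]
grip_width: 0.307
finger_force: 0.0
```

```bash
python3 - <<'E'
from rail import *
grab('side'); table('side'); grab('top'); table('top')
plan(430,-171,76,25,1)
s=ctrl.read_state()['tool_pos'];e=s[:2]-np.array([579.8,-101.2]);print('radius',np.hypot(*e),np.degrees(np.arctan2(e[1],e[0])))
for n in('side','top'):
    p,d=load(n);P=cloud(n,d)
    r=np.hypot(P[...,0]-579.8,P[...,1]+101.2);a=np.degrees(np.arctan2(P[...,1]+101.2,P[...,0]-579.8))
    m=(abs(r-165)<9)&(P[...,2]>98)&(P[...,2]<106)&(a>-175)&(a<-135);print(n,m.sum(),np.median(r[m]))
    m=(r>105)&(r<152)&(P[...,2]>65)&(a>-175)&(a<-130)&(P[...,2]<140);print('inside goods',m.sum(),np.percentile(r[m],[50,99]) if m.sum() else'')
p,d=load('side');q,_=load('top')
cv2.imwrite('pics/s8.png',np.hstack([cv2.resize(p[170:320,220:420],None,fx=2,fy=2),cv2.resize(q[150:300,240:440],None,fx=2,fy=2)])[...,::-1])
E
```

```text
side rail [ 579.1 -100.1] 728 knob [ 578.1 -189.8] 28.0 r 88.3 az -91.1 ngreen 4
top rail [ 580.2 -102.4] 1789 knob [ 582.4 -184.3] 33.7 r 82.9 az -88.2 ngreen 91
t 11.1 tcp [ 428.5 -169.8  157. ] az 25.0 tilt 0.02 gw 26.0 ff 0.0 q7 0.84 dyaw 0.0
[-0.087, 0.04, 4.048] turn z -0.003
radius 166.08047682886058 -155.61401032770573
side 93 166.14062584030927
inside goods 46 [111.33140129 119.26686841]
top 17 164.53522323106057
inside goods 73 [110.72337024 117.27000737]
```

View pics/s8.png

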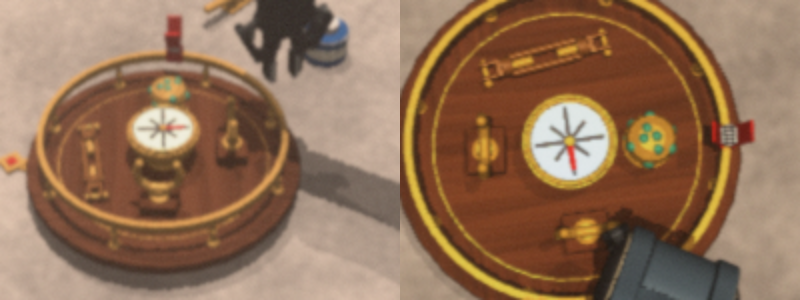

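Clip (735,133) and knob (650,140) line up in the top crop. The gripper stands over the rail, and the oarlock lies inside radius 120. I descend and grip.

Emit:
drive_tool --rows '[26,0,0,0.9,0,0,0,26,0,0,1,0,0,0,26,0,0,1,0,0,0,26,0,0,0.8,0,0,0,26,0,0,0.3,0,0,0]' --force 40

```text
time_s: 11.6
tool_pos: [428.5, -170.0, 75.9]
ee_rot: [-1.689, -2.648, 0.001]
force: [-0.5, -0.1, -0.3]
grip_width: 0.306
finger_force: 0.0
```

Emit:
drive_tool --rows '[0,0,0,0,0,0,0,0,0,0,0,0,0,0,0,0,0,0,0,0,0]'

```text
time_s: 11.9
tool_pos: [430.2, -169.9, 77.1]
ee_rot: [1.69, 2.644, 0.002]
force: [6.0, -1.4, -12.6]
grip_width: 0.083
finger_force: 39.3
```

```bash
python3 - <<'E'
from rail import *
plan(430,-171,76,25,1); print(ctrl.read_state()['force'])
grab('top'); table('top')
p,d=load('top');P=cloud('top',d);h=hsv(p);H,S,V=[h[...,i].astype(int) for i in range(3)]
g=P[(H>40)&(H<95)&(S>70)&(np.hypot(P[...,0]-579.8,P[...,1]+101.2)<125)&(P[...,2]>80)&(P[...,2]<118)]
c,R=cv2.minEnclosingCircle(g[:,:2].astype(np.float32));e=np.array(c)-[580.2,-102.4];print(c,R,np.hypot(*e),np.degrees(np.arctan2(e[1],e[0])))
E
```

```text
t 11.9 tcp [ 430.2 -169.9   77.1] az 24.8 tilt 0.24 gw 7.1 ff 39.3 q7 0.92 dyaw 0.2
[-0.047, -0.031, 0.057] turn z -0.038
[  6.0285373   -1.44054119 -12.57028898]
top rail [ 580.2 -102.4] 1788 knob [ 584.5 -184.4] 33.8 r 83.0 az -86.8 ngreen 95
(583.1314086914062, -188.9080047607422) 28.517786026000977 86.55765734237869 -88.05921886023754
```

Emit:
drive_tool --rows '[0,-0.072,0,0,0,0,-0.1,0,-0.144,0.001,0,0,0,-0.2,0,-0.288,0.005,0,0,0,-0.4,0,-0.36,0.008,0,0,0,-0.5,0,-0.36,0.008,0,0,0,-0.5]'

```text
time_s: 12.45
tool_pos: [441.6, -191.1, 77.1]
ee_rot: [1.488, 2.764, 0.002]
force: [3.6, 0.0, -10.5]
grip_width: 0.086
finger_force: 40.7
```

```bash
python3 -c "
from plan import *
plan(430,-171,76,25,1)
s=ctrl.read_state();e=s['tool_pos'][:2]-np.array([579.8,-101.2]);print(s['force'],np.hypot(*e),np.degrees(np.arctan2(e[1],e[0])))"
```

```text
t 12.45 tcp [ 441.6 -191.1   77.1] az 33.4 tilt 0.16 gw 7.3 ff 40.7 q7 1.09 dyaw -8.4
[1.159, 0.069, 0.057] turn z 1.684
[ 3.58333312e+00  4.15761752e-03 -1.05214394e+01] 164.85673692352535 -146.95108467929998
```

Tracking well, so I continue.

Emit:
drive_tool --rows '[0,-0.36,0.008,0,0,0,-0.5,0,-0.36,0.008,0,0,0,-0.5,0,-0.36,0.008,0,0,0,-0.5,0,-0.36,0.008,0,0,0,-0.5,0,-0.36,0.008,0,0,0,-0.5]'

```text
time_s: 12.95
tool_pos: [464.0, -219.0, 77.1]
ee_rot: [1.179, 2.91, 0.001]
force: [3.1, 0.3, -7.7]
grip_width: 0.09
finger_force: 41.1
```

Emit:
drive_tool --rows '[0,-0.36,0.008,0,0,0,-0.5,0,-0.36,0.008,0,0,0,-0.5,0,-0.36,0.008,0,0,0,-0.5,0,-0.36,0.008,0,0,0,-0.5,0,-0.36,0.008,0,0,0,-0.5]'

```text
time_s: 13.45
tool_pos: [492.0, -241.5, 77.1]
ee_rot: [0.856, 3.022, -0.0]
force: [3.1, -0.4, -7.1]
grip_width: 0.086
finger_force: 41.3
```

Emit:
drive_tool --rows '[0,-0.36,0.008,0,0,0,-0.5,0,-0.36,0.008,0,0,0,-0.5,0,-0.36,0.008,0,0,0,-0.5,0,-0.36,0.008,0,0,0,-0.5,0,-0.36,0.008,0,0,0,-0.5]'

```text
time_s: 13.95
tool_pos: [524.3, -257.3, 77.2]
ee_rot: [0.522, 3.097, -0.001]
force: [1.3, -1.9, -5.8]
grip_width: 0.083
finger_force: 41.2
```

```bash
python3 -c "
from plan import *
plan(430,-171,76,25,1)
s=ctrl.read_state();e=s['tool_pos'][:2]-np.array([579.8,-101.2]);print(s['force'],np.hypot(*e),np.degrees(np.arctan2(e[1],e[0])))"
```

```text
t 13.95 tcp [ 524.3 -257.3   77.2] az 70.9 tilt 0.08 gw 7.1 ff 41.2 q7 1.71 dyaw -45.9
[5.868, 2.533, 0.058] turn z 9.171
[ 1.26517353 -1.8583137  -5.75320804] 165.73083712926316 -109.58298371859
```

Emit:
drive_tool --rows '[0,-0.36,0.008,0,0,0,-0.5,0,-0.36,0.008,0,0,0,-0.5,0,-0.36,0.008,0,0,0,-0.5,0,-0.36,0.008,0,0,0,-0.5,0,-0.36,0.008,0,0,0,-0.5]'

```text
time_s: 14.45
tool_pos: [559.2, -265.9, 77.2]
ee_rot: [0.183, 3.135, -0.003]
force: [1.4, -2.2, -6.6]
grip_width: 0.086
finger_force: 41.0
```

Emit:
drive_tool --rows '[0,-0.36,0.008,0,0,0,-0.5,0,-0.36,0.008,0,0,0,-0.5,0,-0.36,0.008,0,0,0,-0.5,0,-0.36,0.008,0,0,0,-0.5,0,-0.36,0.008,0,0,0,-0.5]'

```text
time_s: 14.95
tool_pos: [595.3, -266.7, 77.2]
ee_rot: [-0.16, 3.136, -0.004]
force: [2.0, -2.4, -6.0]
grip_width: 0.086
finger_force: 40.8
```

Emit:
drive_tool --rows '[0,-0.288,0.005,0,0,0,-0.4,0,-0.288,0.005,0,0,0,-0.4,0,-0.144,0.001,0,0,0,-0.2,0,0,0,0,0,0,0,0,0,0,0,0,0]'

```text
invalid input
```

```bash
cat > fin.py <<'E'
from rail import *
for n,cc,dia in(('top',(580.2,-102.4),(803.46,-122.93)),('side',(579.0,-100.0),(803.,-126.8))):
    grab(n); table(n,cc)
    p,d=load(n);P=cloud(n,d);h=hsv(p);H,S,V=[h[...,i].astype(int) for i in range(3)]
    r=np.hypot(P[...,0]-cc[0],P[...,1]-cc[1]); az=lambda e:np.degrees(np.arctan2(e[1],e[0])).round(1)
    g=P[(H>40)&(H<95)&(S>70)&(r<125)&(P[...,2]>80)&(P[...,2]<118)]
    c,R=cv2.minEnclosingCircle(g[:,:2].astype(np.float32)); print(n,'green circ',np.round(c,1),round(R,1),az(np.array(c)-cc),'arrow az',az(np.array(dia)-cc))
    m=P[((H<8)|(H>170))&(S>120)&(V>50)&(abs(r-165)<30)&(P[...,2]>115)&(P[...,2]<165)]
    if len(m): print(n,'clip',len(m),m.mean(0).round(1),az(m.mean(0)[:2]-cc))
s=ctrl.read_state();e=s['tool_pos'][:2]-np.array([579.8,-101.2]);print(s['time_s'],s['tool_pos'],s['force'],s['finger_force'],s['joint_positions'][6],np.hypot(*e),az(e))
E
python3 fin.py; python3 - <<'E'
from m import *
p,_=load('side');q,_=load('top')
cv2.imwrite('pics/s9.png',np.hstack([cv2.resize(p[150:330,200:400],None,fx=2,fy=2),cv2.resize(q[120:300,240:440],None,fx=2,fy=2)])[...,::-1])
E
```

```text
top rail [ 580.2 -102.5] 1552 knob [ 660.3 -125.2] 32.6 r 83.3 az -15.9 ngreen 88
top green circ [ 662.5 -128.5] 28.7 -17.6 arrow az -5.3
top clip 120 [ 742.8 -154.1  142.1] -17.6
side rail [ 579.2 -100.2] 639 knob [ 659.9 -122.4] 32.1 r 83.9 az -15.5 ngreen 2
side green circ [ 663.2 -122.8] 8.4 -15.2 arrow az -6.8
side clip 50 [ 746.7 -150.6  141.7] -16.8
15.05 [ 596.69714776 -266.5637196    77.19680757] [ 1.65997301 -3.51348119 -6.21700074] 39.75418991642073 2.0416862831369897 166.22476759198443 -84.2
```

View pics/s9.png

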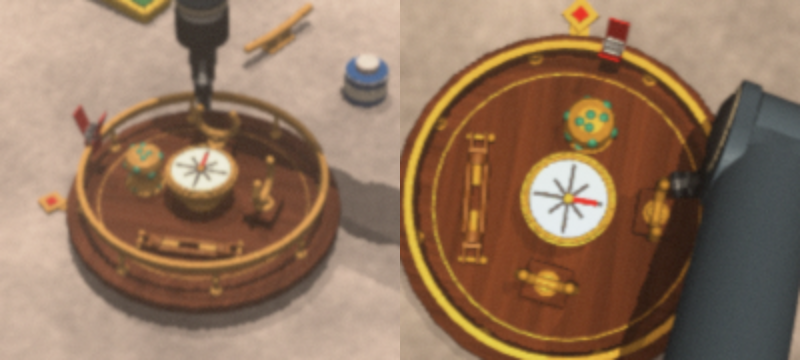

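Knob and clip stand about 11° short of the arrow: in the top crop the knob is at (590,125) and the diamond at (580,15). The last call was one number short and was refused, so I make the remaining 11° now.

Emit:
drive_tool --rows '[0,-0.288,0.005,0,0,0,-0.4,0,-0.36,0.008,0,0,0,-0.5,0,-0.36,0.008,0,0,0,-0.5,0,-0.36,0.008,0,0,0,-0.5,0,-0.216,0.003,0,0,0,-0.3]'

```text
time_s: 15.55
tool_pos: [627.4, -260.6, 77.2]
ee_rot: [-0.462, 3.105, -0.006]
force: [3.5, -4.9, -7.1]
grip_width: 0.088
finger_force: 40.4
```

Emit:
drive_tool --rows '[0,0,0,0,0,0,0,0,0,0,0,0,0,0,0,0,0,0,0,0,0]'

```text
time_s: 15.85
tool_pos: [627.0, -260.7, 77.2]
ee_rot: [-0.459, 3.105, -0.006]
force: [3.3, -4.9, -8.0]
grip_width: 0.084
finger_force: 40.5
```

```bash
python3 fin.py
```

```text
top rail [ 580.2 -102.4] 1486 knob [ 663.3 -107.8] 32.7 r 83.2 az -3.7 ngreen 91
top green circ [ 665.3 -112. ] 28.6 -6.4 arrow az -5.3
top clip 122 [ 749.6 -121.1  141.8] -6.3
side rail [ 579.1 -100.1] 624 knob [ 659.7 -111. ] 33.5 r 81.4 az -7.7 ngreen 3
side green circ [662.7 -99.2] 12.0 0.5 arrow az -6.8
side clip 37 [ 753.9 -119.4  141.8] -6.3
15.95 [ 626.95799094 -260.73153424   77.1855729 ] [ 4.34706929 -5.07170988 -7.3524339 ] 40.53625663742423 2.179105650995207 166.355602629724 -73.5
```

Knob and clip lie at azimuth -6.4°, the arrow is between -5.3° and -6.8°, and the grip holds at 40 N. I hand it in.

```bash
python3 -c "
from rig import ctrl
print(ctrl.finish_job())"
```

```text
the job is handed in; nothing more can be done
None
```

The job is handed in, with no verdict returned: the red clip is closed on the rail in front of the knob, the knob stands within about 1° of the arrow by the cameras, and the gripper is holding the rail at 40 N, at 16 s of the 51 s allowed.

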